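# Hold the tube stand's tailstock open for the next glass tube

### The job

The next glass tube to be worked is the one lying in the notch of the rod rest nearest the tube stand: see whether it is the short, the middle or the long one, pull the stand's spring-loaded tailstock back by its handle until the pointer is on the line of the rule for that length (near line for the short tube, middle line for the middle one, far line for the long one), and hold it there so that I can set the tube between the cones. Finish still holding the handle at the line; never let the tailstock fly back, and leave the tubes and everything else on the bench where they are.

Things in the scene. Friction and masses are not known exactly. Their poses are not given: they have to be found in the camera images.
- stand: fixed tube stand, like a little lathe for glass: grey base 150 x 415 mm, 16 mm high, origin under its centre, length along y. +y end: headstock with cone, 108 mm high; -y end: bracket 68 mm high; between them the tailstock on two guide rods with coil springs. Cone axis 78 mm above the bench. A white rule with three black cross-lines lies on the base's +x edge. Position and yaw vary
- tailstock (a joint): slide of the tailstock (m): 0 = home (at every start), cone tips 60 mm apart; grows as it is pulled along the stand's -y; end stop 0.110. On the rule's near, middle, far line it reads 0.040, 0.070, 0.100 (cone tips 100, 130, 160 mm apart: the tube's length + 10). Springs pull it home with 5.5 N at 0 and 9, 12, 14.5 N at the lines; let go, it flies back
- handle: black bar handle bridging the tailstock's top: bar 16 mm thick, 96 mm long along its x (= the stand's x), on 12 mm posts 43 mm either side of its centre, so 74 mm is free. Origin: centre of the bar, 150 mm above the bench, 46 mm above the tailstock's flat top. Axes as the stand's: pull along -y. Can be gripped from above, fingers closing along y. Moves with the tailstock
- pointer (a point): tip of the small black pointer (3 mm wide) on the +x side of the tailstock, 3 mm above the rule; at home it is 40 mm in +y from the near line; axes as the stand's
- mark_short (a point): point on the rule, at the middle of the near (first in the pull direction, for the 90 mm tube) of three black cross-lines (3 mm wide, 24 mm long, 30 mm apart), axes as the stand's; the tailstock is at this mark when the pointer's y in the stand's frame equals the line's
- mark_mid (a point): point on the rule, at the middle of the middle (for the 120 mm tube) of three black cross-lines (3 mm wide, 24 mm long, 30 mm apart), axes as the stand's; the tailstock is at this mark when the pointer's y in the stand's frame equals the line's
- mark_long (a point): point on the rule, at the middle of the far (last in the pull direction, for the 150 mm tube) of three black cross-lines (3 mm wide, 24 mm long, 30 mm apart), axes as the stand's; the tailstock is at this mark when the pointer's y in the stand's frame equals the line's
- rest: fixed plain steel serrated rod rest, 160 mm (x) by 100 mm (y), on the far side of the stand from the robot: two saw-tooth combs 68 mm apart, tooth tips 47 mm high, with three V notches 34 mm apart along x, a tube lying along y in each; the -x notch is the one nearest the stand. Origin under its centre
- rest_first (a point): centre of a tube lying in the notch nearest the stand (34 mm in -x from the rest's centre, 41 mm above the bench)
- tube_short: the shortest of three alike amber glass tubes, 90 mm long, 16 mm outside diameter; origin at its centre, its length along its y axis
- tube_mid: the middle one of three alike amber glass tubes, 120 mm long, 16 mm outside diameter; origin at its centre, its length along its y axis
- tube_long: the longest of three alike amber glass tubes, 150 mm long, 16 mm outside diameter; origin at its centre, its length along its y axis
- rod_jar: bystander: glass jar 76 mm wide and 100 mm high with coloured glass rods standing in it to about 220 mm, right of the stand; origin under its centre
- marver: bystander: wooden block 75 x 75 mm with a dark graphite top, 80 mm high; origin under its centre
- clay_cup: bystander: terracotta pot 68 mm wide, 100 mm high; origin under its centre
- tweezers: bystander: steel tweezers 165 mm long lying along their x axis, 9 mm high; origin under the middle

How it is judged:
At the end, for the whole second after the job is handed in: For the last second the tailstock stands still (under 10 mm/s), its pointer within 5 mm of the line for the tube in the notch nearest the stand, held against its springs by the fingers on the handle (contact force over 4 N); no tube has moved 10 mm, no other object 20 mm (((horizontal distance between tube_short and rest_first below 0.012 m and value of joint tailstock between 0.035 and 0.045 m) or (horizontal distance between tube_mid and rest_first below 0.012 m and value of joint tailstock between 0.065 and 0.075 m) or (horizontal distance between tube_long and rest_first below 0.012 m and value of joint tailstock between 0.095 and 0.105 m)) and velocity of joint tailstock between -0.01 and 0.01 m/s and contact force between the fingers and handle above 4 N and distance of each of tube_short, tube_mid, tube_long from where it was at the start of the episode below 0.01 m and distance of each of rod_jar, marver, clay_cup, tweezers from where it was at the start of the episode below 0.02 m); the arm keeps its last pose, push and grip.
It fails at once if the tailstock is let fly or snatched (faster than 0.5 m/s) (velocity of joint tailstock below -0.5 m/s or velocity of joint tailstock above 0.5 m/s).
It fails at once if a glass tube in the rest is disturbed (moved over 10 mm) (distance of any of tube_short, tube_mid, tube_long from where it was at the start of the episode above 0.01 m).
It fails at once if a bystander object is moved over 20 mm (distance of any of rod_jar, marver, clay_cup, tweezers from where it was at the start of the episode above 0.02 m).
It also fails if it takes over 32 s, if anything falls off the work surface, if the arm or the gripper's body presses on something with over 40 N, if the wrist force passes 120 N, or if a joint passes its speed limit or range.

### The arm

A 6-joint arm with a two-finger parallel gripper is mounted at the origin on the work surface. World frame = base frame: x ahead of the robot, y to its left, z up, the work surface at z = 0. Lengths are in m, angles in rad, forces in N, time in s.
With the tool pointing down it reaches from about 0.35 to 0.975 m from the base axis. Payload 4.9 kg.
Tool frame: the origin (TCP) lies at the very end of the fingers, on their centre line; the grasp point (between the pads) lies 19 mm behind it; z points along the fingers, y is the line along which they close (so a half turn about z gives the same grasp; the last joint's range is limited). The gripper opens to 85 mm and grips with 20 to 120 N. Pads are 22 mm wide; open, the fingers measure 114 mm over their backs; the gripper's body (76 mm by 85 mm) begins 54 mm behind the grasp point. The pads swing forward as they close: fully open they stand 13 mm farther back than shut.
Start: joints at [1.15, 0.053, 1.613, -0, 1.476, -0.119], TCP at [0.186, 0.597, 0.231] pointing down, gripper open.
Joint ranges: [-3.01, 3.01], [-1.01, 2.22], [0.06, 2.58], [-1.02, 4.17], [0.09, 2.62], [-3.14, 3.14]. Speed limits (rad/s): [2.57, 2.57, 3.14, 3.14, 3.14, 3.14].

### API

Orientations are given as a rotation vector (axis times angle).
In Python, from station import get_obs, get_image, get_calibration, finish_job gives the robot as it stands.
- The arm moves only by the tool servo_tool, never from a script. Its argument "increments" is a list of rows, each a list of 5 numbers: the opening, from 0 (shut) to 1 (fully open), then the shift along the tool's x, y, z in mm, then the turn about the tool's z in degrees. In form: [[jaw, tx, ty, tz, spin], ...]. A call has 1 to 12 rows; each row shifts and turns the commanded pose from where the row before left it, along the tool's axes as they then stand; what a row does not reach is not made up. A row lasts 1/8 s, in which the tool goes at most 62.5 mm and 10.7 degrees, less where a joint would pass 70% of its speed; a pose out of reach is approached as far as the arm can. A call is refused whole if a number of a shift passes 62.5 or a number of a turn 10.7, either way. A call with a gripper value outside its range is refused whole. The fingers move at their own pace and stop on an object; "force" is the grip in N (left out, the last holds). Time passes only in rows, so rows that do not move let the fingers close. It gives the time, the measured TCP pose, the force, the opening and the grip force at its end, in the units of the state.
- get_obs(): the state, without advancing time (a new reading comes with each control period).
- get_image(name): name is "scene" or "top" or "wrist"; returns the picture (420x560x3 uint8, red, green, blue); there is no depth.
- get_calibration(name): a dict with "fx", "fy", "cx", "cy" (pixels), "dist_coeffs" ([k1, k2, p1, p2, k3] as OpenCV has them; the pictures are not rectified), "R" (3x3) and "t" (3): a world point X has camera coordinates R X + t; the wrist camera has in their place "mount" (4x4, takes a point from camera to tool coordinates, whose origin is the TCP and whose axes are the flange's). Camera axes: x right, y down, z forward; pixel columns grow to the right and rows downward; lengths in m; the calibration is good to about 2 mm. A picture is of the moment at which its call begins: read the wrist's pose just before it. get_calibration takes no time and is no camera call.
- finish_job(): hands the job in; it is judged then, once.
The state is a dict: "t": time; "q": joint angles; "dq": joint speeds; "effort": joint torques, N m; "tool_pos": TCP position; "tool_rot": TCP orientation; "contact_force": force on the tool from outside, world axes, zero at the start; "wrist_torque": the same for the moment, N m; "opening": finger opening in m; "grip_force": force on a finger pad.
Only numpy, scipy, OpenCV 4.12 (cv2) and the standard library are available. Lean on these libraries where they do the work, as an engineer would, in place of code of your own. Each camera call takes 0.05 s, during which the arm holds its last target. There are 200 camera calls.

## Working session

There is one attempt and no reset: what is moved stays moved. The work goes in short steps, Python scripts to look and compute and a tool call to move; the robot and the scene stay as the last step left them, time stands still between calls to the robot, and variables do not carry over. Pictures are saved under pics/ and viewed, at most 10 in all, crops included, and the job is handed in when it is done.

Besides the shell and the picture viewer there is one more tool, called by a JSON object that holds its "name" and its "arguments", one argument or row to a line. servo_tool: Moves the arm, as the interface text tells. Its arguments: {"type":"object","properties":{"increments":{"type":"array"},"force":{"type":"number"}},"required":["increments"]}

```bash
mkdir -p pics
cat > h.py <<'E'
import numpy as np, cv2
from station import *
def K(c): return np.array([[c['fx'],0,c['cx']],[0,c['fy'],c['cy']],[0,0,1.]]),np.array(c['dist_coeffs'],float)
def pose(name,obs=None):
    c=get_calibration(name)
    if 'R' in c: return c,np.array(c['R']),np.array(c['t'])
    M=np.array(c['mount']);o=obs
    T=np.eye(4);T[:3,:3]=cv2.Rodrigues(np.array(o['tool_rot'],float))[0];T[:3,3]=o['tool_pos']
    W=np.linalg.inv(T@M);return c,W[:3,:3],W[:3,3]
def ray(P,uv):
    c,R,t=P;k,d=K(c);p=cv2.undistortPoints(np.array([[uv]],float),k,d)[0,0]
    v=R.T@np.array([p[0],p[1],1]);return -R.T@t,v/np.linalg.norm(v)
def atz(P,uv,z):
    o,v=ray(P,uv);return o+v*(z-o[2])/v[2]
def tri(rs):
    A=0;b=0
    for o,v in rs:
        m=np.eye(3)-np.outer(v,v);A=A+m;b=b+m@o
    return np.linalg.solve(A,b)
def proj(P,X):
    c,R,t=P;k,d=K(c);return cv2.projectPoints(np.array([X],float),cv2.Rodrigues(R)[0],t,k,d)[0][0,0]
E
python3 - <<'E'
from h import *
o=get_obs();print(o)
for n in('scene','top'):
    cv2.imwrite(f'pics/{n}0.png',cv2.cvtColor(get_image(n),cv2.COLOR_RGB2BGR))
    c=get_calibration(n);print(n,-np.array(c['R']).T@np.array(c['t']),c['fx'])
E
```

```text
{'t': 0.0, 'q': array([ 1.15001613e+00,  5.33900319e-02,  1.61430195e+00, -2.64563468e-05,
        1.47601392e+00, -1.18996875e-01]), 'dq': array([-0.00132267,  0.00012569,  0.000327  , -0.00037591, -0.00078379,
       -0.00049055]), 'effort': array([ 2.50899584e-04, -3.93667138e+01, -3.70181179e+01, -4.92718596e-05,
        6.78619574e-03, -4.99102839e-06]), 'tool_pos': array([0.18550967, 0.59617298, 0.23003772]), 'tool_rot': array([-0.47215827, -3.10536314,  0.0032098 ]), 'contact_force': array([-0.04496127, -0.66178052, -0.44983725]), 'wrist_torque': array([-0.01898078,  0.03989729, -0.01074149]), 'grip_force': 0.0, 'opening': 0.08552882189891911}
scene [1.33986991 0.49894031 0.92933364] 413.2006388113835
top [0.43667204 0.02754648 1.47472352] 477.5112122037607
```

View pics/scene0.png

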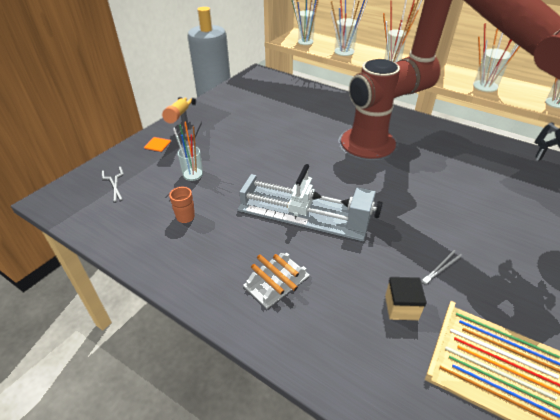

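View pics/top0.png

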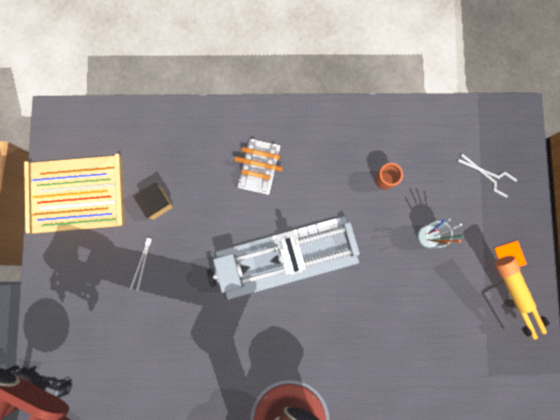

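The stand is around top (287,258), with its handle near (291,254). The rest is at top (260,165), above the stand. I'll enlarge both.

Run:
```python
import cv2,numpy as np
a=cv2.imread('pics/top0.png');b=cv2.imread('pics/scene0.png')
p=cv2.resize(a[210:305,200:370],None,fx=4.7,fy=4.7,interpolation=cv2.INTER_CUBIC)
cv2.imwrite('pics/c1.png',p)
x=cv2.resize(a[130:200,225:295],(400,400),interpolation=cv2.INTER_CUBIC);y=cv2.resize(b[240:310,240:310],(400,400),interpolation=cv2.INTER_CUBIC)
cv2.imwrite('pics/c2.png',np.hstack([x,y]))
cv2.imwrite('pics/c3.png',cv2.resize(b[155:245,230:390],None,fx=5,fy=5,interpolation=cv2.INTER_CUBIC))
```

```text
(no output)
```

View pics/c1.png

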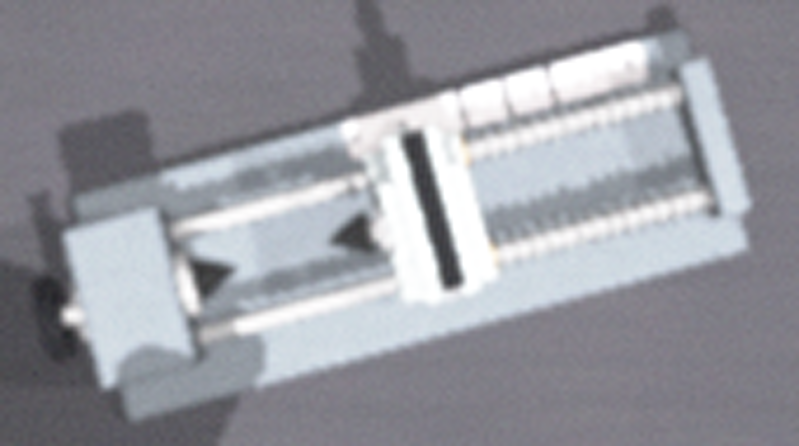

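View pics/c2.png

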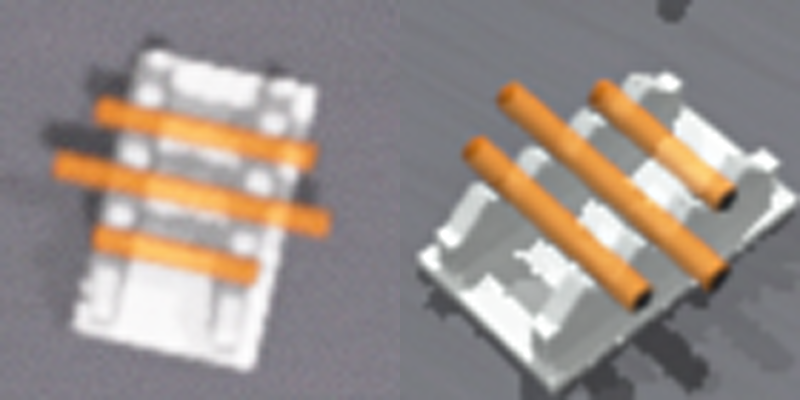

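View pics/c3.png

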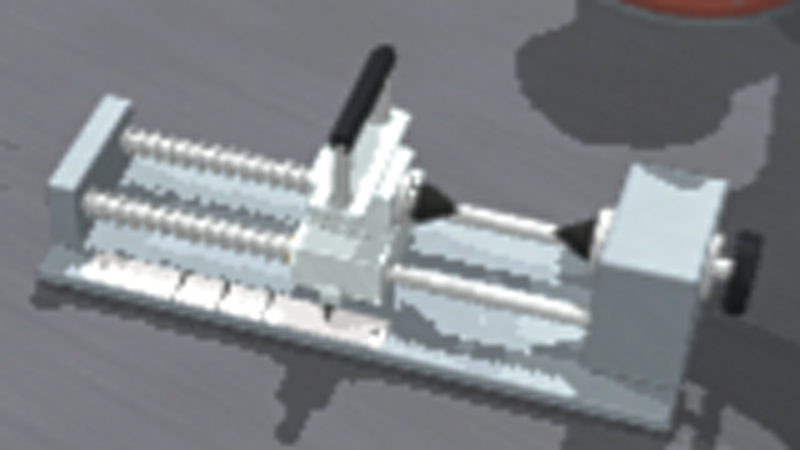

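The nearest tube (bottom one in the top view, c2 ends (95,235)–(258,272)) is the shortest: the length ratios are 167:285:227, close to 90:150:120. So the target is the near line, 0.040. The pointer sits at c3 (328,310) and the lines at (268,300), (223,290) and (178,278). Next I'll triangulate the handle.

Run:
```python
from h import *
T=pose('top');S=pose('scene')
t=lambda u,v:((u+.5)/4.7-.5+200,(v+.5)/4.7-.5+210)
s=lambda u,v:((u+.5)/5-.5+230,(v+.5)/5-.5+155)
A=tri([ray(T,t(412,137)),ray(S,s(345,136))]);B=tri([ray(T,t(452,282)),ray(S,s(386,56))])
print('ends',A,B,np.linalg.norm(A-B),(A+B)/2,'yaw',np.degrees(np.arctan2(*(A-B)[1::-1])))
# rule line points
m=[atz(S,s(*p),.018) for p in((268,300),(223,290),(178,278))];print(m)
m2=[atz(T,t(*p),.018) for p in((460,107),(505,97),(550,88))];print(m2)
# base edge long sides in top z=.016: 
p,q=atz(T,t(128,420),.016),atz(T,t(748,245),.016);d=p-q;print('base len',np.linalg.norm(d),'yaw',np.degrees(np.arctan2(-d[0],d[1])))
p,q=atz(T,t(75,200),.016),atz(T,t(685,30),.016);d=p-q;print('base len',np.linalg.norm(d),'yaw',np.degrees(np.arctan2(-d[0],d[1])))
M=(A+B)/2
o=get_obs();R=cv2.Rodrigues(o['tool_rot'])[0];print(R.round(3))
print('d tool',R.T@(M-o['tool_pos'])*1000)
```

```text
ends [0.52593967 0.00525623 0.1541548 ] [ 0.44131397 -0.01790917  0.1503426 ] 0.08782184910608921 [ 0.48362682 -0.00632647  0.1522487 ] yaw 15.309087556990029
[array([ 0.54964276, -0.03307322,  0.018     ]), array([ 0.55816777, -0.06214841,  0.018     ]), array([ 0.56525423, -0.0926411 ,  0.018     ])]
[array([ 0.55463006, -0.02866815,  0.018     ]), array([ 0.56098664, -0.05802386,  0.018     ]), array([ 0.56669706, -0.08740228,  0.018     ])]
base len 0.414382241582361 yaw 15.26757827232239
base len 0.4123933311514499 yaw 15.27253016433673
[[-0.955  0.297 -0.001]
 [ 0.297  0.955 -0.002]
 [ 0.    -0.002 -1.   ]]
d tool [-463.74487002 -486.58267739   78.7204402 ]
```

{"name": "servo_tool", "arguments": {
  "increments": [
    [1,0,0,-5,-8.2],
    [1,0,0,-5,-8.2],
    [1,0,0,-5,-8.2],
    [1,0,0,-5,-8.0]
  ]
}}

```text
t: 0.6
tool_pos: [0.1856, 0.5964, 0.2507]
tool_rot: [0.426, -3.112, 0.002]
contact_force: [-1.2, -0.4, -0.3]
opening: 0.0853
grip_force: 0.0
```

{"name": "servo_tool", "arguments": {
  "increments": [
    [1,-10,-50,0,0],
    [1,-10,-50,0,0],
    [1,-10,-50,0,0],
    [1,-10,-50,0,0],
    [1,-10,-50,0,0],
    [1,-10,-50,0,0],
    [1,-10,-50,0,0],
    [1,-10,-50,0,0],
    [1,-10,-50,0,0],
    [1,-10,-50,0,0],
    [1,-10,-50,0,0],
    [1,-10,-50,0,0]
  ]
}}

```text
t: 2.1
tool_pos: [0.4602, 0.0481, 0.251]
tool_rot: [0.418, -3.114, -0.0]
contact_force: [0.3, 0.0, 0.9]
opening: 0.0855
grip_force: 0.0
```

Run:
```python
from h import *
o=get_obs();im=get_image('wrist')
cv2.imwrite('pics/w0.png',cv2.cvtColor(im,cv2.COLOR_RGB2BGR));np.save('w0.npy',dict(tool_pos=o['tool_pos'],tool_rot=o['tool_rot']),allow_pickle=True)
R=cv2.Rodrigues(o['tool_rot'])[0];M=np.array([.4836,-.0063,.150])
print(o['t'],o['tool_pos'],R.round(3),'dtool',R.T@(M-o['tool_pos'])*1000)
W=pose('wrist',o)
for e in ([.526,.0053,.158],[.4413,-.0179,.158],M):print(proj(W,e))
print(np.array(get_calibration('wrist')['mount']).round(3))
```

```text
2.1 [0.46017591 0.04807311 0.2509643 ] [[-0.965 -0.264 -0.   ]
 [-0.264  0.965  0.   ]
 [ 0.     0.    -1.   ]] dtool [ -8.26217585 -58.64888083 100.95027908]
[213.78182174 266.02251076]
[207.01004455 163.02224283]
[212.61679767 214.06415745]
[[-0.    -0.965 -0.261  0.065]
 [ 1.    -0.    -0.    -0.   ]
 [ 0.    -0.261  0.965 -0.142]
 [ 0.     0.     0.     1.   ]]
```

View pics/w0.png

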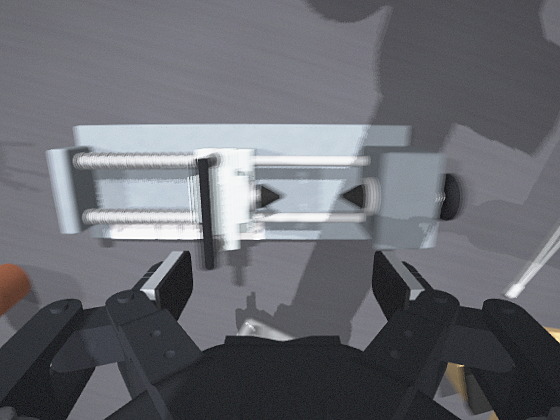

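The bar runs from about (204,160) to (208,267) in the wrist view, within about 5 px of the prediction, and the stand edges are level, so the yaw is right. I'll move above the handle and measure again.

{"name": "servo_tool", "arguments": {
  "increments": [
    [1,-4,-30,0,0],
    [1,-4,-30,0,0],
    [1,0,0,0,0],
    [1,0,0,0,0]
  ]
}}

```text
t: 2.65
tool_pos: [0.4831, -0.0055, 0.2509]
tool_rot: [0.418, -3.113, -0.001]
contact_force: [0.4, -0.5, 0.1]
opening: 0.0852
grip_force: 0.0
```

Run:
```python
from h import *
o=get_obs();im=get_image('wrist')
cv2.imwrite('pics/w1.png',cv2.cvtColor(im,cv2.COLOR_RGB2BGR))
R=cv2.Rodrigues(o['tool_rot'])[0];M=np.array([.4836,-.0063,.150])
print(o['t'],o['tool_pos'],'dtool',R.T@(M-o['tool_pos'])*1000)
W=pose('wrist',o)
for e in ([.526,.0053,.158],[.4413,-.0179,.158]):print(proj(W,e))
```

```text
2.65 [ 0.48306889 -0.00550497  0.25090378] dtool [ -0.37451973  -0.98277329 100.9028243 ]
[281.24489513 257.71913375]
[281.12223372 152.60761394]
```

View pics/w1.png

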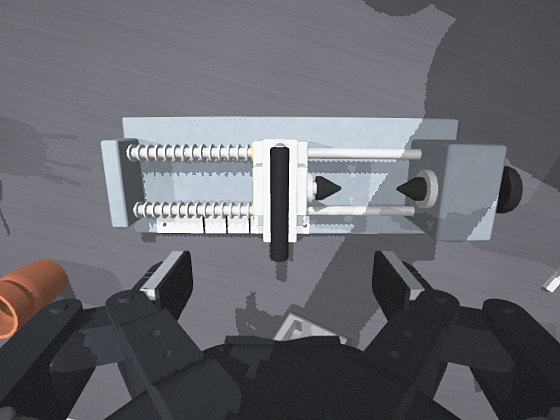

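The bar is at u≈279, v 147–261, so it is vertical and midway between the fingers, as predicted. I'll descend 120 mm and grip.

{"name": "servo_tool", "arguments": {
  "increments": [
    [1,0,0,20,0],
    [1,0,0,30,0],
    [1,0,0,30,0],
    [1,0,0,25,0],
    [1,0,0,15,0],
    [1,0,0,0,0]
  ],
  "force": 40
}}

```text
t: 3.45
tool_pos: [0.4822, -0.0055, 0.1295]
tool_rot: [0.419, -3.11, -0.002]
contact_force: [-0.3, -0.0, 0.4]
opening: 0.0853
grip_force: 0.0
```

{"name": "servo_tool", "arguments": {
  "increments": [
    [0.7,0,0,0,0],
    [0.5,0,0,0,0],
    [0.35,0,0,0,0],
    [0.25,0,0,0,0],
    [0.15,0,0,0,0],
    [0.05,0,0,0,0],
    [0,0,0,0,0],
    [0,0,0,0,0]
  ],
  "force": 40
}}

```text
t: 4.45
tool_pos: [0.4841, -0.0076, 0.1319]
tool_rot: [-0.418, 3.113, -0.006]
contact_force: [0.8, -5.6, 0.1]
opening: 0.0148
grip_force: 38.9
```

{"name": "servo_tool", "arguments": {
  "increments": [
    [0,0,0,0,0],
    [0,0,-3,0,0],
    [0,0,-5,0,0],
    [0,0,-6,0,0],
    [0,0,-6,0,0],
    [0,0,-6,0,0],
    [0,0,-6,0,0],
    [0,0,-5,0,0],
    [0,0,-3,0,0],
    [0,0,0,0,0],
    [0,0,0,0,0],
    [0,0,0,0,0]
  ],
  "force": 80
}}

```text
t: 5.95
tool_pos: [0.4936, -0.0427, 0.132]
tool_rot: [0.418, -3.112, -0.008]
contact_force: [-3.5, 7.8, 7.3]
opening: 0.0136
grip_force: 78.7
```

Run:
```python
from h import *
o=get_obs();print(o['t'],o['tool_pos'],o['contact_force'],o['grip_force'],o['opening'])
d=o['tool_pos']-np.array([.4841,-.0076,.1319]);print('pull mm',(d@[.264,-.965,0])*1000)
ims=[cv2.cvtColor(get_image(n),cv2.COLOR_RGB2BGR) for n in('scene','top','wrist')]
for n,i in zip('stw',ims):cv2.imwrite(f'pics/{n}2.png',i)
a=cv2.resize(ims[0][185:245,230:330],(800,480)[0:2],interpolation=cv2.INTER_CUBIC)
cv2.imwrite('pics/c4.png',a)
```

```text
5.95 [ 0.49355662 -0.04274519  0.13199523] [-3.47119081  7.76664621  7.27196194] 78.71273517608643 0.013624312868537181
pull mm 36.41165242365411
```

View pics/c4.png

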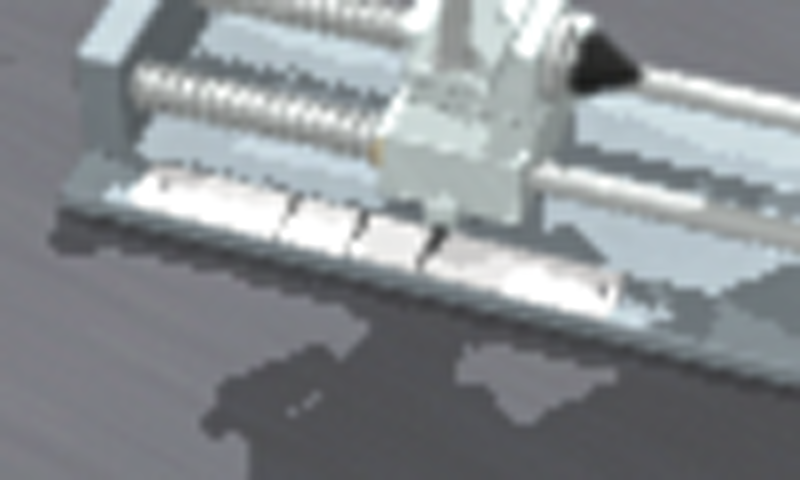

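The pointer, c4 (437,240), is about on the near line (430,255), while the TCP reading says 36.4 mm pulled. I'll pull 3 mm more and check again.

{"name": "servo_tool", "arguments": {
  "increments": [
    [0,0,-1.5,0,0],
    [0,0,-1.5,0,0],
    [0,0,0,0,0],
    [0,0,0,0,0],
    [0,0,0,0,0],
    [0,0,0,0,0]
  ]
}}

```text
t: 6.85
tool_pos: [0.4943, -0.0454, 0.132]
tool_rot: [0.419, -3.112, -0.008]
contact_force: [-4.3, 7.9, 7.9]
opening: 0.0134
grip_force: 78.8
```

Run:
```python
from h import *
o=get_obs();print(o['t'],o['tool_pos'],o['contact_force'],o['grip_force'])
d=o['tool_pos']-np.array([.4841,-.0076,.1319]);print('pull mm',(d@[.264,-.965,0])*1000)
i=cv2.cvtColor(get_image('scene'),cv2.COLOR_RGB2BGR);cv2.imwrite('pics/s3.png',i)
b=cv2.imread('pics/scene0.png');c=cv2.imread('pics/s2.png')
f=lambda i:cv2.resize(i[195:225,260:305],(540,360),interpolation=cv2.INTER_CUBIC)
g=cv2.cvtColor
# tailstock shift via template matching of block at home in z~.05
cv2.imwrite('pics/c5.png',cv2.resize(i[198:228,262:307],(780,520),interpolation=cv2.INTER_CUBIC))
S=pose('scene')
# dark cone tip tracking: template around cone, home c3 (435,200)->(317,195)
tp=b[187:203,310:323]
for im in (c,i):
    r=cv2.matchTemplate(cv2.resize(im[170:215,270:330],None,fx=8,fy=8,interpolation=cv2.INTER_CUBIC),cv2.resize(tp,None,fx=8,fy=8,interpolation=cv2.INTER_CUBIC),cv2.TM_CCOEFF_NORMED)
    _,v,_,l=cv2.minMaxLoc(r);p1=np.array(l)/8+[270,170];p0=np.array([310,187]);k=np.array([6.5,8])
    e=atz(S,p1+k,.078)-atz(S,p0+k,.078);print(v,'cone shift mm',e*1000,'pull',e@[.264,-.965,0]*1000)
```

```text
6.85 [ 0.49426851 -0.04542207  0.13198844] [-4.31101295  7.86299053  7.89082662] 78.7581467628479
pull mm 39.182781151501096
0.9823522567749023 cone shift mm [  9.0913409  -34.83271814   0.        ] pull 36.013687000876075
0.982496976852417 cone shift mm [ 9.61013126e+00 -3.77559331e+01 -1.11022302e-13] pull 38.97155011213323
```

View pics/c5.png

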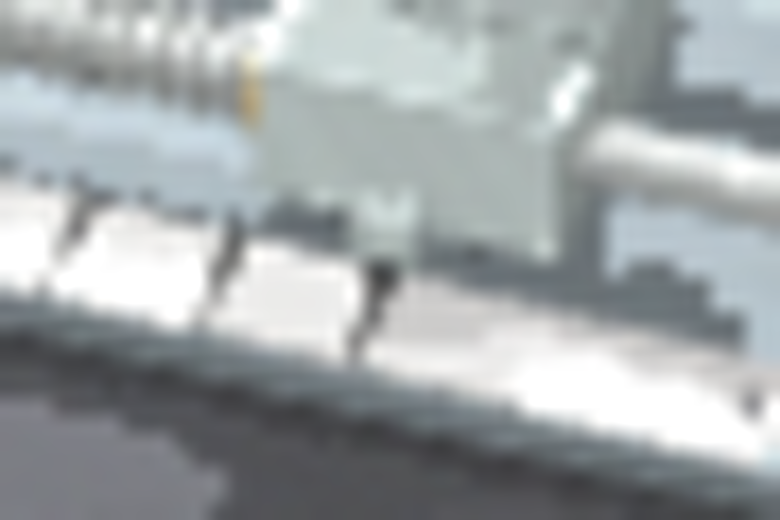

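The pointer, c5 (380,280), is now in line with the near cross-line (358,340). Cone tracking and the TCP both give about 39 mm, inside 35–45, and the tailstock is still. I'll hand in.

```bash
python3 -c "
from station import *
print(finish_job())"
```

```text
the job is handed in; nothing more can be done
None
```

The tube in the notch nearest the stand is the short one, so I pulled the tailstock to the near line (about 39 mm measured, 40 mm nominal), and the gripper is still holding the handle there; I have handed the job in.

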